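# Unload the copper link plates from the lane block

### The arm

A 7-joint arm with a two-finger parallel gripper is mounted at the origin on the work surface. World frame = base frame: x ahead of the robot, y to its left, z up, the work surface at z = 0. Lengths are in m, angles in rad, forces in N, time in s.
With the tool pointing down it reaches from about 0.4 to 0.85 m from the base axis. Payload 4.5 kg.
Tool frame: the origin (TCP) lies between the finger pads; the fingertips stand 11 mm ahead of it and the grasp point (between the pads) lies 8 mm behind it (r.nose_length is the distance from the TCP to the fingertips, in m); z points along the fingers, y is the line along which they close (so a half turn about z gives the same grasp; the last joint's range is limited). The gripper opens to 88 mm and grips with 3 to 60 N. Pads are 18 mm wide; open, the fingers measure 123 mm over their backs; the gripper's body (75 mm by 187 mm) begins 45 mm behind the grasp point.
Start: joints at [-1.172, 0.689, -0.195, 1.565, 0.157, 0.902, -0.215], TCP at [0.223, 0.584, 0.25] pointing down, gripper open.
Joint ranges: [-3.01, 3.01], [-0.46, 2.08], [-1.47, 1.51], [0.13, 2.56], [-1, 4.14], [0.04, 2.09], [-2.66, 2.66]. Speed limits (rad/s): [2.57, 2.57, 3.14, 3.14, 3.14, 3.14, 3.14].

### API

Orientations are given as a unit quaternion [x, y, z, w].
In Python, from plant import get_state, snapshot, camera_model, r gives the robot as it stands.
- The arm moves only by the shell command python3 -m inch 'ROWS' [FORCE]. ROWS is text: rows parted by semicolons, each of 7 numbers parted by spaces: the opening, from -1 (shut) to 1 (fully open), then the shift along the tool's x, y, z in m, then the turn, a rotation vector about the tool's x, y, z in rad. A call has 1 to 20 rows; each row shifts and turns the commanded pose from where the row before left it, along the tool's axes as they then stand; what a row does not reach is not made up. A row lasts 1/12 s, in which the tool goes at most 41.7 mm and 7.16 degrees, less where a joint would pass 70% of its speed; a pose out of reach is approached as far as the arm can. A call is refused whole if a number of a shift passes 0.0417 or a number of a turn 0.125, either way. A call with a gripper value outside its range is refused whole. The fingers move at their own pace and stop on an object; FORCE is the grip in N (left out, the last holds). Time passes only in rows, so rows that do not move let the fingers close. It gives the time, the measured TCP pose, the force, the opening and the grip force at its end, in the units of the state.
- get_state(): the state, without advancing time (a new reading comes with each control period).
- snapshot(name): name is "scene" or "top" or "wrist"; returns (picture, depth): 420x560x3 uint8, red, green, blue; 420x560 float32, m along the optical axis (not along the pixel's ray), 0 where there is no reading.
- camera_model(name): a dict with "intrinsics" (3x3 intrinsics, pixels), "view" (4x4, takes a point from world to camera coordinates). Camera axes: x right, y down, z forward; pixel columns grow to the right and rows downward; lengths in m; the calibration is good to about 2 mm. A picture is of the moment at which its call begins: read the wrist's pose just before it. camera_model takes no time and is no camera call; for the wrist camera it gives the pose at the moment of the call.
- r.finish_job(): hands the job in; it is judged then, once.
The state is a dict: "clock": time; "q": joint angles; "qd": joint speeds; "joint_torque": joint torques, N m; "tool_pos": TCP position; "eef_rot": TCP orientation; "contact_force": force on the tool from outside, world axes, zero at the start; "moment": the same for the moment, N m; "opening": opening from 0.0 (shut) to 1.0 (fully open); "finger_force": force on a finger pad.
Only numpy, scipy, OpenCV 4.12 (cv2) and the standard library are available. Lean on these libraries where they do the work, as an engineer would, in place of code of your own. Each camera call takes 0.05 s, during which the arm holds its last target. There are 200 camera calls.

### The job

Swing the work lamp aside by its red grip until its head is well clear of the steel lane block, past the block's right-hand side. Then put every copper plate from the block's lanes into the yellow tote, lying flat (one on another will do): the lanes leave no room for fingers beside a plate, so slide each one out over the block's near edge and grip it by its sides there, and let none fall onto the bench or drop into the tote from a height. Finally swing the lamp back so that its head hangs over the middle of the empty block; leave the pilot lights and the relay at the back of the block where they are.

Things in the scene. Friction and masses are not known exactly. Their poses are not given: they have to be found in the camera images.
- block: Dark steel block, fixed, 280 (own x) x 380 (own y) x 60 mm; origin: centre of its underside; own x away from the robot, own y to the robot's left. On top (z 60) aluminium ribs 6 mm high part four smooth lanes 56 mm wide, along own x, midlines at own y -129, -43, 43, 129, open at the sheer near side (own x -140), shut at own x 72. The lamp post (22 mm thick) stands at own x 100, y -220.
- block_middle (a point): Point in the centre of the block, at its top height (60 mm). Axes as the block's.
- block_front (a point): Point on the middle of the top of the block's near edge, 140 mm from block_middle toward the robot.
- lamp (a joint): Angle of the lamp arm about its upright hinge, rad. 0: head over the block's middle. Grows anticlockwise seen from above: the head sweeps over the block's near right part and out past its right side; from about 1.2 it is wholly beyond. Stops at -0.35 and 1.9. Stiff (0.25 N m, about 1 N at the head), stays where left.
- lamp_head (a point): Point on the head's axis at its top face, 183 mm above the bench, 242 mm horizontally from the hinge. The head is a white disc 80 mm in diameter, underside 153 mm above the bench. From here a red upright round grip 20 mm in diameter rises 60 mm, to 243 mm above the bench. The arm is a level 14 mm rod from hinge to head, its top at 182 mm.
- lamp_hinge (a point): Point on the lamp's hinge axis, at the height of lamp_head.
- tote: Yellow open tote, loose (0.7 kg), 200 (own x) x 150 (own y) x 45 mm high, walls and floor 5 mm (room inside 190 x 140). Origin at the centre of its underside; own z up. Stands on the bench to the left of the block, turned up to 0.5 rad.
- plate1: Copper link plate with two dark round marks (printed, no holes), 120 (own x) x 50 (own y) x 3 mm, about 0.12 kg, loose; absent in some starts. Origin at the centre of its underside; own z up. Starts flat in a lane of the block, long side along the lane. It glides easily on the block: shut fingertips pressed on it with 5 to 20 N drag it along.
- plate2: Copper link plate with two dark round marks (printed, no holes), 120 (own x) x 50 (own y) x 3 mm, about 0.12 kg, loose; absent in some starts. Origin at the centre of its underside; own z up. Starts flat in a lane of the block, long side along the lane. It glides easily on the block: shut fingertips pressed on it with 5 to 20 N drag it along.
- plate3: Copper link plate with two dark round marks (printed, no holes), 120 (own x) x 50 (own y) x 3 mm, about 0.12 kg, loose; absent in some starts. Origin at the centre of its underside; own z up. Starts flat in a lane of the block, long side along the lane. It glides easily on the block: shut fingertips pressed on it with 5 to 20 N drag it along.
- plate4: Copper link plate with two dark round marks (printed, no holes), 120 (own x) x 50 (own y) x 3 mm, about 0.12 kg, loose; absent in some starts. Origin at the centre of its underside; own z up. Starts flat in a lane of the block, long side along the lane. It glides easily on the block: shut fingertips pressed on it with 5 to 20 N drag it along.
- pilot_red: Red pilot light, black 32 mm cube with a domed top, 61 mm high, on the block behind the lanes. To be left alone. Origin at the centre of its underside.
- pilot_green: Green pilot light, black 32 mm cube with a domed top, 61 mm high, on the block behind the lanes. To be left alone. Origin at the centre of its underside.
- relay: Relay with clear cover, 36 x 50 x 60 mm high, on the block behind the lanes. To be left alone. Origin at the centre of its underside.
Mind the look-alikes: they are no part of the job. What is shaped like the tote but turquoise is not meant. What is shaped like the plate2 but turquoise is not meant.

How it is judged:
On the way, in this order (a step that is already met when the one before it is completed fails the run):
1. the lamp head is swung wholly past the block's right-hand side (y of lamp_head in the frame of block below -0.23 m), for 0.2 s.
2. every copper plate lies flat in the tote (x of plate1 in the frame of tote between -0.05 and 0.05 m and y of plate1 in the frame of tote between -0.055 and 0.055 m and z of plate1 in the frame of tote between 0 and 0.03 m and angle between the z axis of each of plate1, plate2, plate3, plate4 and the z axis of tote, either way round below 0.3 rad and x of plate2 in the frame of tote between -0.05 and 0.05 m and y of plate2 in the frame of tote between -0.055 and 0.055 m and z of plate2 in the frame of tote between 0 and 0.03 m and x of plate3 in the frame of tote between -0.05 and 0.05 m and y of plate3 in the frame of tote between -0.055 and 0.055 m and z of plate3 in the frame of tote between 0 and 0.03 m and x of plate4 in the frame of tote between -0.05 and 0.05 m and y of plate4 in the frame of tote between -0.055 and 0.055 m and z of plate4 in the frame of tote between 0 and 0.03 m), for 0.3 s.
3. the lamp head is back over the middle of the block (horizontal distance between lamp_head and block_middle below 0.06 m), for 0.2 s.
At the end, for the whole second after the job is handed in: Every plate present lies in the tote flat to 0.3 rad, centre within 50 mm (own x) and 55 mm (own y) of the tote's centre and under 30 mm above its underside; tote upright; all at rest; lamp head within 60 mm of above the block's middle (all of step 2 and horizontal distance between lamp_head and block_middle below 0.06 m and linear speed of each of plate1, plate2, plate3, plate4, tote below 0.03 m/s and angle between tote's own z axis and vertical below 0.1 rad); the robot touches nothing.
It fails at once if a pilot light or the relay on the block is pushed more than 40 mm from its place (distance of any of pilot_red, pilot_green, relay from where it was at the start of the episode above 0.04 m).
It fails at once if a pilot light or the relay on the block is tipped over (angle between any of pilot_red, pilot_green, relay's own z axis and vertical above 0.6 rad).
It fails at once if a plate falls onto the bench (height (world z) of any of plate1, plate2, plate3, plate4 below 0.003 m).
It fails at once if a plate is dropped: out of the fingers and falling faster than 1.2 m/s ((linear speed of plate1 above 1.2 m/s and contact force between the fingers and plate1 below 0.1 N) or (linear speed of plate2 above 1.2 m/s and contact force between the fingers and plate2 below 0.1 N) or (linear speed of plate3 above 1.2 m/s and contact force between the fingers and plate3 below 0.1 N) or (linear speed of plate4 above 1.2 m/s and contact force between the fingers and plate4 below 0.1 N)).
Of plate1, plate2, plate3, plate4 only 2 to 4 are there at a start; the rules pass over those that are not, and their reading is None.
At some moment in a run one of tote may be knocked a few centimetres aside while the robot is not near it.
It also fails if it takes over 210 s, if anything falls off the work surface, if the arm or the gripper's body presses on something with over 40 N, if the wrist force passes 120 N, or if a joint passes its speed limit or range.

## Working session

There is one attempt and no reset: what is moved stays moved. The work goes in short steps, Python scripts to look and compute and a shell command to move; the robot and the scene stay as the last step left them, time stands still between calls to the robot, and variables do not carry over. Pictures are saved under pics/ and viewed, at most 14 in all, crops included, and the job is handed in when it is done.

```bash
ls; mkdir -p pics; python3 - <<'E'
from plant import get_state, snapshot, camera_model, r
import cv2,numpy as np
s=get_state();print(s)
for n in("scene","top"):
    p,d=snapshot(n);cv2.imwrite(f"pics/{n}0.png",p[:,:,::-1]);np.savez(f"pics/{n}0.npz",p=p,d=d)
    print(camera_model(n))
E
```

```text
pics
{'clock': 0.0, 'q': array([-1.17225596,  0.68998059, -0.1945112 ,  1.56634463,  0.15729948,
        0.90253186, -0.21508706]), 'qd': array([ 1.86281143e-03,  4.48035400e-04, -4.34460774e-04,  7.50726957e-04,
        1.82144388e-04,  6.64665035e-05, -6.35025102e-05]), 'joint_torque': array([ 6.43450985e-04, -5.27573776e+01, -1.26631949e+00, -1.53425556e+01,
       -5.25580219e-02,  6.87001608e-03,  1.67842209e-04]), 'tool_pos': array([0.22276766, 0.58328309, 0.24891192]), 'eef_rot': array([ 1.81314193e-01,  9.83424774e-01, -9.31036025e-04, -9.92156325e-05]), 'contact_force': array([ 0.01702273,  0.17380314, -0.04118091]), 'moment': array([-0.05443161, -0.02818471,  0.02584904]), 'finger_force': 0.0, 'opening': 1.0004582699755953}
{'intrinsics': array([[417.74876045,   0.        , 273.17260143],
       [  0.        , 417.74876045, 215.73674613],
       [  0.        ,   0.        ,   1.        ]]), 'view': array([[ 0.10425276,  0.99445083,  0.01410365, -0.16677665],
       [ 0.72071074, -0.06576798, -0.69010913, -0.23996825],
       [-0.68535202,  0.08211043, -0.72356788,  1.50818497],
       [ 0.        ,  0.        ,  0.        ,  1.        ]])}
{'intrinsics': array([[431.5572234 ,   0.        , 282.88864929],
       [  0.        , 431.5572234 , 203.53539108],
       [  0.        ,   0.        ,   1.        ]]), 'view': array([[ 0.02752688, -0.9995254 , -0.01382899,  0.1153087 ],
       [-0.99738058, -0.02653684, -0.06728871,  0.51782137],
       [ 0.06688979,  0.01564501, -0.9976377 ,  1.36127645],
       [ 0.        ,  0.        ,  0.        ,  1.        ]])}
```

View pics/top0.png

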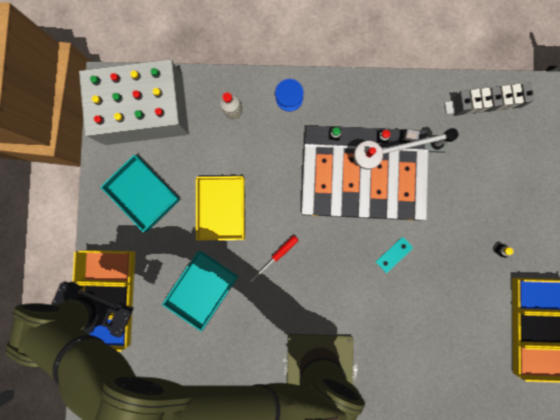

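View pics/scene0.png

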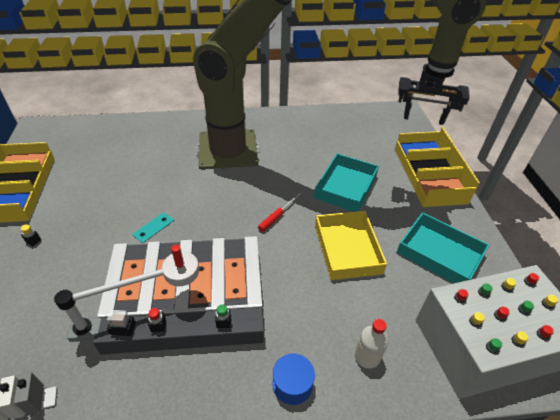

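The top view shows four copper plates, at (324,173), (350,178), (379,180) and (407,176). The yellow tote is at (220,208), the lamp head at (369,154) and the lamp post at (437,142). The turquoise trays at (141,192) and (201,290) and the turquoise plate at (394,254) are the decoys. Next I measure the ones I need.

```bash
cat > h.py <<'E'
from plant import get_state, snapshot, camera_model, r
import cv2,numpy as np
from scipy.spatial.transform import Rotation as R
def ray(cm,uv,z):
    K,V=cm["intrinsics"],cm["view"];uv=np.atleast_2d(uv).astype(float)
    d=np.c_[uv,np.ones(len(uv))]@np.linalg.inv(K).T@V[:3,:3];c=-V[:3,:3].T@V[:3,3]
    return (c+d*((z-c[2])/d[:,2])[:,None])
def hsv(p): return cv2.cvtColor(p,cv2.COLOR_RGB2HSV)
def blobs(m,amin=50):
    cs,_=cv2.findContours(m.astype(np.uint8),cv2.RETR_EXTERNAL,cv2.CHAIN_APPROX_NONE)
    return [c[:,0,:] for c in cs if cv2.contourArea(c)>amin]
def rect(cm,c,z):
    w=ray(cm,c,z)[:,:2];(x,y),(a,b),t=cv2.minAreaRect((w*1000).astype(np.float32))
    if a<b:a,b,t=b,a,t+90
    return np.round([x,y,a,b,(t+90)%180-90],1)
E
python3 - <<'E'
from h import *
cm=camera_model("top");f=np.load("pics/top0.npz");p=f["p"];h=hsv(p);H,S,V=[h[...,i].astype(int) for i in range(3)]
roi=np.zeros(H.shape,bool);roi[110:230,290:470]=1
for c in blobs((H<15)&(S>100)&(V>120)&roi): print("plate",c.mean(0).round(),rect(cm,c,.063))
for c in blobs((S<40)&(V>150)&roi,100): print("white",c.mean(0).round(),rect(cm,c,.066))
for c in blobs((H>22)&(H<33)&(S>150)&(V>120),300): print("yel",c.mean(0).round(),rect(cm,c,.045),rect(cm,c,0.0))
for c in blobs(((H<5)|(H>174))&(S>180)&(V>100)&roi,8): print("red",c.mean(0).round(),ray(cm,c.mean(0),.243).round(3))
c0=(slice(110,225),slice(290,470))
cv2.imwrite("pics/c1.png",cv2.resize(p[c0][:,:,::-1],None,fx=4,fy=4,interpolation=cv2.INTER_CUBIC))
E
```

```text
plate [407. 181.] [ 590.5 -252.1  122.8   51.5   -1.5]
plate [380. 180.] [ 595.7 -166.4  120.8   51.1   -1.5]
plate [323. 173.] [609.    5.6 122.5  51.   -0.7]
plate [350. 174.] [613.7 -79.9 121.7  49.6   1. ]
white [323. 176.] [589.5   4.1 220.3 128.2  -1.4]
white [398. 174.] [ 597.1 -238.2  282.5  260.4  -85.2]
yel [221. 207.] [493.9 326.6 201.2 153.9   1.5] [496.3 333.9 207.9 159.1   1.5]
red [371. 151.] [[ 0.647 -0.108  0.243]]
red [386. 133.] [[ 0.696 -0.146  0.243]]
```

View pics/c1.png

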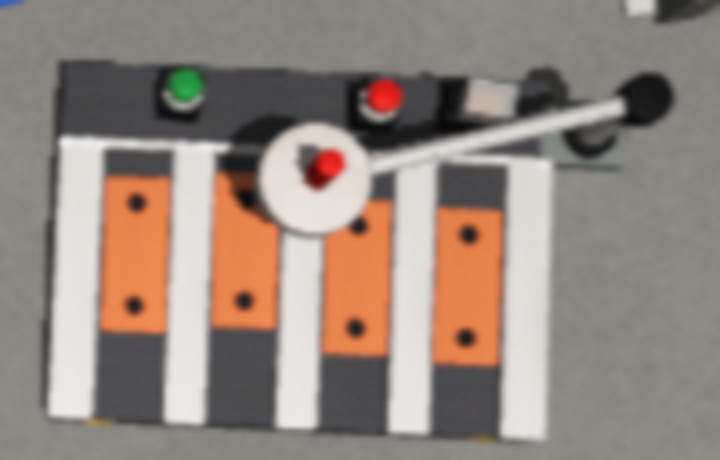

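The crop confirms four copper plates in the lanes. The lamp head partly hides the second one, and the near corners are at crop (50,415) and (546,438). Now the block frame and the lamp path.

```bash
cat >> h.py <<'E'
def tool():
    s=get_state();M=R.from_quat(s["eef_rot"]).as_matrix();return np.array(s["tool_pos"]),M,s
E
python3 - <<'E'
from h import *
cm=camera_model("top")
n=ray(cm,np.array([[50,415],[546,438]])/4+[290,110],.066);print("near corners",n.round(4),np.linalg.norm(n[0]-n[1]))
n2=ray(cm,np.array([[60,62],[58,140],[550,160]])/4+[290,110],.06);print("far-left z60, rib far",n2.round(4))
e=n[0]-n[1];yaw=np.arctan2(-e[0],e[1]);print("yaw from edge",np.degrees(yaw))
yaw=np.radians(-1.5) if False else yaw
X=np.array([np.cos(yaw),np.sin(yaw)]);Y=np.array([-X[1],X[0]])
P=np.array([[.5905,-.2521],[.5957,-.1664],[.6137,-.0799],[.609,.0056]])
yc=(P@Y).mean(); xc=(n[:,:2]@X).mean()+.14
C=X*xc+Y*yc;print("C",C,"own",((P-C)@np.c_[X,Y]).round(4))
f=np.load("pics/top0.npz")
# lamp: white disc at z .183
h=C+.1*X-.22*Y;print("hinge",h)
print("hinge px top", ray(cm,[[290+645/4,110+98/4]],.19), "disc c",ray(cm,[[290+315/4,110+178/4]],.183),"grip top",ray(cm,[[290+330/4,110+163/4]],.243))
for th in (0,.1,.5,1,1.5,1.75):
    a=np.radians(114.44)+yaw+th;print(th,(h+.242*np.array([np.cos(a),np.sin(a)])).round(4))
p,M,s=tool();print(p,M.round(3),"tool yaw err to block: rotvec",R.from_matrix(M.T@np.c_[np.r_[-X,0],np.r_[Y,0],[0,0,-1]]).as_rotvec())
E
```

```text
near corners [[ 0.4814  0.0673  0.066 ]
 [ 0.474  -0.3127  0.066 ]] 0.3800864386253616
far-left z60, rib far [[ 0.7587  0.0661  0.06  ]
 [ 0.6968  0.0661  0.06  ]
 [ 0.6906 -0.3166  0.06  ]]
yaw from edge -1.1155713534386222
C [ 0.61771756 -0.12350168] own [[-0.0247 -0.1291]
 [-0.0212 -0.0433]
 [-0.0049  0.0435]
 [-0.0112  0.1289]]
hinge [ 0.71341539 -0.3454069 ]
hinge px top [[ 0.71014167 -0.34149955  0.19      ]] disc c [[ 0.64884683 -0.11221265  0.183     ]] grip top [[ 0.64805956 -0.11123071  0.243     ]]
0 [ 0.6176 -0.1232]
0.1 [ 0.5959 -0.1339]
0.5 [ 0.5228 -0.1963]
1 [ 0.4747 -0.306 ]
1.5 [ 0.485  -0.4253]
1.75 [ 0.5118 -0.4793]
[0.22280198 0.58333957 0.24900066] [[-0.934  0.357 -0.   ]
 [ 0.357  0.934 -0.002]
 [-0.    -0.002 -1.   ]] tool yaw err to block: rotvec [-1.68373141e-03 -1.79811201e-04 -3.45236980e-01]
```

```bash
python3 -m inch '1 0 0 -0.02 0 0 -0.115; 1 0 0 -0.02 0 0 -0.115; 1 0 0 -0.02 0 0 -0.115; 1 -0.022 -0.034 0 0 0 0; 1 -0.022 -0.034 0 0 0 0; 1 -0.022 -0.034 0 0 0 0; 1 -0.022 -0.034 0 0 0 0; 1 -0.022 -0.034 0 0 0 0; 1 -0.022 -0.034 0 0 0 0; 1 -0.022 -0.034 0 0 0 0; 1 -0.022 -0.034 0 0 0 0; 1 -0.022 -0.034 0 0 0 0; 1 -0.022 -0.034 0 0 0 0; 1 -0.022 -0.034 0 0 0 0; 1 -0.022 -0.034 0 0 0 0; 1 -0.022 -0.034 0 0 0 0; 1 -0.022 -0.034 0 0 0 0' 15; python3 - <<'E'
from h import *
p,M,s=tool();print(p,M[:,0]);print("tool-frame to go",M.T@(np.array([.6485,-.112,.30])-p))
E
```

```text
clock: 1.52
tool_pos: [0.522, 0.0998, 0.3095]
eef_rot: [0.01, 1.0, -0.0, -0.0]
contact_force: [0.9, -0.5, 0.3]
opening: 1.0
finger_force: 0.0
[0.52196068 0.09984494 0.30951585] [-9.99804642e-01  1.97573667e-02  5.68701905e-04]
tool-frame to go [-0.13070551 -0.20930215  0.00947157]
```

```bash
python3 -m inch '1 -0.022 -0.035 0 0 0 0; 1 -0.022 -0.035 0 0 0 0; 1 -0.022 -0.035 0 0 0 0; 1 -0.022 -0.035 0 0 0 0; 1 -0.022 -0.035 0 0 0 0; 1 -0.021 -0.034 0 0 0 0; 1 0 0 0 0 0 0; 1 0 0 0 0 0 0'; python3 - <<'E'
from h import *
p,M,s=tool();cm=camera_model("wrist");im,d=snapshot("wrist");cv2.imwrite("pics/w1.png",im[:,:,::-1])
h=hsv(im).astype(int)
for c in blobs(((h[...,0]<5)|(h[...,0]>174))&(h[...,1]>170)&(h[...,2]>80),30): print(c.mean(0),c.min(0),c.max(0),ray(cm,c.mean(0),.243), ray(cm,c.mean(0),.215))
print(p)
E
```

```text
clock: 2.18
tool_pos: [0.6483, -0.113, 0.3084]
eef_rot: [0.013, 1.0, -0.0, -0.001]
contact_force: [-1.2, 0.8, -0.4]
opening: 1.002
finger_force: 0.0
[215.5   259.125] [204 248] [227 270] [[ 0.66744015 -0.14952785  0.243     ]] [[ 0.67939226 -0.15489223  0.215     ]]
[275.44915254 216.72033898] [261 193] [290 239] [[ 0.64122565 -0.11205406  0.243     ]] [[ 0.6494934  -0.11215162  0.215     ]]
[ 0.64833608 -0.11295079  0.30836071]
```

View pics/w1.png

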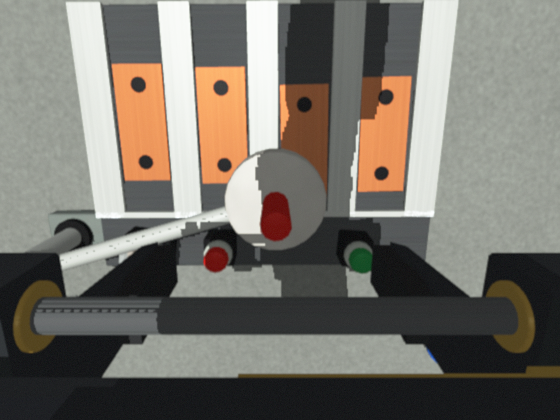

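The wrist view shows the grip at (275,217), centred between the open fingers, so I go straight down and grip it.

```bash
python3 -m inch '1 0 0 0.035 0 0 0; 1 0 0 0.035 0 0 0; 1 0 0 0.033 0 0 0; -1 0 0 0 0 0 0; -1 0 0 0 0 0 0; -1 0 0 0 0 0 0; -1 0 0 0 0 0 0; -1 0 0 0 0 0 0; -1 0 0 0 0 0 0; -1 0 0 0 0 0 0' 15; python3 - <<'E'
from h import *
p,M,s=tool();C=np.array([.6177,-.1235]);hg=np.array([.7134,-.3454])
v=p[:2]-hg;rr=np.hypot(*v);a=np.arctan2(v[1],v[0]);print("r",rr,"theta",a-np.radians(114.44-1.1))
pts=[hg+.242*np.array([np.cos(t),np.sin(t)]) for t in np.linspace(a,np.radians(113.3)+1.72,17)]
print((np.diff([p[:2]]+pts[1:],axis=0)@M[:2,:2]).round(4))
E
```

```text
clock: 3.07
tool_pos: [0.6489, -0.1097, 0.2079]
eef_rot: [0.01, 1.0, -0.0, 0.001]
contact_force: [-0.2, -0.5, -0.5]
opening: 0.496
finger_force: 0.0
r 0.24436721868578531 theta -0.14005094443204258
[[ 0.0258 -0.0118]
 [ 0.0252 -0.0125]
 [ 0.0235 -0.0153]
 [ 0.0216 -0.018 ]
 [ 0.0194 -0.0204]
 [ 0.0169 -0.0225]
 [ 0.0142 -0.0243]
 [ 0.0113 -0.0258]
 [ 0.0082 -0.0269]
 [ 0.005  -0.0277]
 [ 0.0018 -0.0281]
 [-0.0015 -0.0281]
 [-0.0047 -0.0277]
 [-0.0079 -0.027 ]
 [-0.011  -0.0259]
 [-0.0139 -0.0244]]
```

```bash
python3 -m inch '-1 0 0 0 0 0 0; -1 0 0 0 0 0 0; -1 0 0 0 0 0 0; -1 0 0 0 0 0 0; -1 0 0 0 0 0 0; -1 0 0 0 0 0 0'
```

```text
clock: 3.57
tool_pos: [0.6485, -0.1118, 0.2068]
eef_rot: [0.011, 1.0, -0.001, 0.0]
contact_force: [0.5, -4.5, -0.7]
opening: 0.221
finger_force: 15.0
```

```bash
python3 -m inch '-1 0.026 -0.012 0 0 0 0; -1 0.025 -0.013 0 0 0 0; -1 0.0235 -0.0155 0 0 0 0; -1 0.0215 -0.018 0 0 0 0; -1 0.0195 -0.0205 0 0 0 0; -1 0.017 -0.0225 0 0 0 0; -1 0.014 -0.0245 0 0 0 0; -1 0.0115 -0.026 0 0 0 0'
```

```text
clock: 4.23
tool_pos: [0.4837, -0.2543, 0.2065]
eef_rot: [0.007, 1.0, 0.003, -0.004]
contact_force: [-3.8, 3.6, 2.9]
opening: 0.225
finger_force: 15.0
```

```bash
python3 -m inch '-1 0.008 -0.027 0 0 0 0; -1 0.005 -0.0275 0 0 0 0; -1 0.002 -0.028 0 0 0 0; -1 -0.0015 -0.028 0 0 0 0; -1 -0.0045 -0.0275 0 0 0 0; -1 -0.008 -0.027 0 0 0 0; -1 -0.011 -0.026 0 0 0 0; -1 -0.014 -0.0245 0 0 0 0; -1 0 0 0 0 0 0'
```

```text
clock: 4.98
tool_pos: [0.5093, -0.4786, 0.2066]
eef_rot: [0.012, 1.0, -0.001, 0.002]
contact_force: [-0.4, -2.6, 4.2]
opening: 0.22
finger_force: 15.0
```

```bash
python3 -m inch '0 0 0 0 0 0 0; 0 0 0 0 0 0 0; 0 0 0 0 0 0 0; 0 0 0 0 0 0 0; 0 0 0 0 0 0 0; 0 0 0 -0.03 0 0 0; 0 0 0 -0.03 0 0 0; -1 0 0 -0.03 0 0 0; -1 -0.008 0.039 0 0 0 0; -1 -0.008 0.039 0 0 0 0; -1 -0.008 0.039 0 0 0 0; -1 -0.008 0.039 0 0 0 0; -1 -0.008 0.039 0 0 0 0; -1 -0.008 0.039 0 0 0 0; -1 -0.008 0.039 0 0 0 0; -1 -0.008 0.039 0 0 0 0; -1 0 0.039 0 0 0 0; -1 0 0.039 0 0 0 0; -1 0 0.039 0 0 0 0; -1 0 0.039 0 0 0 0'; python3 - <<'E'
from h import *
p,M,s=tool();cm=camera_model("wrist");im,d=snapshot("wrist")
h=hsv(im).astype(int)
for c in blobs((h[...,0]<15)&(h[...,1]>100)&(h[...,2]>70),900): print(c.mean(0).round(),rect(cm,c,.063))
t,d=snapshot("top");cv2.imwrite("pics/t2.png",t[:,:,::-1])
print(p,M.round(3)[:,0])
E
```

```text
clock: 6.65
tool_pos: [0.5796, -0.0056, 0.297]
eef_rot: [0.01, 1.0, 0.0, 0.0]
contact_force: [-0.3, 0.6, -0.1]
opening: 0.008
finger_force: 0.0
[206. 203.] [ 6.080e+02 -7.970e+01  1.121e+02  5.140e+01 -1.000e-01]
[284. 199.] [ 6.021e+02  4.600e+00  1.108e+02  5.040e+01 -3.000e-01]
[125. 191.] [ 593.6 -166.1  120.5   51.7   -0.9]
[ 45. 188.] [ 588.6 -251.5  119.9   51.    -1.2]
[ 0.57964135 -0.00562322  0.29696824] [-1.     0.019 -0.   ]
```

View pics/t2.png

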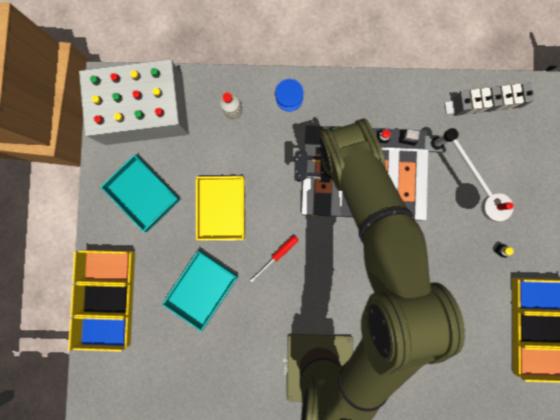

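```bash
python3 -m inch '-1 -0.018 0.006 0.03 0 0 0; -1 -0.0175 0.0055 0.03 0 0 0; -1 0 0 0.04 0 0 0; -1 0 0 0.04 0 0 0; -1 0 0 0.04 0 0 0; -1 0 0 0.03 0 0 0; -1 0 0 0 0 0 0; -1 0 0 0 0 0 0'; python3 -m inch '-1 0 0 0.007 0 0 0; -1 0 0 0.003 0 0 0; -1 0 0 0 0 0 0; -1 0 0 0 0 0 0'
```

```text
clock: 7.42
tool_pos: [0.615, 0.0028, 0.086]
eef_rot: [0.01, 1.0, -0.0, -0.002]
contact_force: [0.5, -0.6, 1.3]
opening: 0.005
finger_force: 0.0
clock: 7.75
tool_pos: [0.6169, 0.003, 0.0781]
eef_rot: [0.01, 1.0, 0.0, 0.001]
contact_force: [0.1, 0.1, -0.9]
opening: 0.006
finger_force: 0.0
```

```bash
python3 -m inch '-1 0 0 0.004 0 0 0; -1 0 0 0.002 0 0 0; -1 0 0 0 0 0 0; -1 0 0 0 0 0 0'
```

```text
clock: 8.08
tool_pos: [0.6174, 0.0031, 0.0744]
eef_rot: [0.01, 1.0, -0.0, 0.002]
contact_force: [-5.4, -0.6, 22.7]
opening: 0.007
finger_force: 11.5
```

```bash
python3 -m inch '-1 0.01 0 -0.0007 0 0 0; -1 0.012 0 0 0 0 0; -1 0.012 0 0 0 0 0; -1 0.012 0 0 0 0 0; -1 0.012 0 0 0 0 0; -1 0.012 0 0 0 0 0; -1 0 0 0 0 0 0'; python3 - <<'E'
from h import *
p,M,s=tool();cm=camera_model("wrist");im,d=snapshot("wrist");cv2.imwrite("pics/w2.png",im[:,:,::-1])
h=hsv(im).astype(int)
for c in blobs((h[...,0]<15)&(h[...,1]>100)&(h[...,2]>70),900): print(c.mean(0).round(),rect(cm,c,.063),ray(cm,c,.063)[:,:2].min(0))
print(p,s["contact_force"])
E
```

```text
clock: 8.67
tool_pos: [0.5482, 0.0052, 0.0744]
eef_rot: [0.01, 1.0, 0.001, 0.004]
contact_force: [-1.1, 1.5, 19.4]
opening: 0.006
finger_force: 9.8
[ 81. 354.] [592.8 -89.2  31.   22.1  88.8] [ 0.58143682 -0.10457138]
[ 76. 285.] [556.6 -84.5  39.6  11.3 -89.4] [ 0.55081853 -0.10424629]
[277. 177.] [ 5.103e+02  7.100e+00  6.320e+01  4.980e+01 -4.000e-01] [ 0.47863452 -0.01796612]
[0.54818616 0.0052263  0.07444194] [-1.06464657  1.53988423 19.37356648]
```

View pics/w2.png

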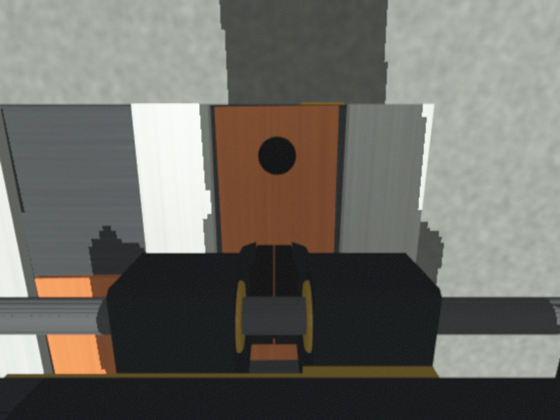

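The wrist view shows the plate's front end flush with the block's near edge (row ~104) and the plate still under the fingertips. Sliding another 48 mm.

```bash
python3 -m inch '-1 0.012 0 0 0 0 0; -1 0.012 0 0 0 0 0; -1 0.012 0 0 0 0 0; -1 0.012 0 0 0 0 0; -1 0 0 0 0 0 0; -1 0 0 -0.01 0 0 0; 1 0 0 -0.03 0 0 0; 1 0 0 -0.03 0 0 0;1 0 0 -0.03 0 0 0; 1 0 0 0 0 0 0; 1 0 0 0 0 0 0'; python3 - <<'E'
from h import *
p,M,s=tool();cm=camera_model("wrist");im,d=snapshot("wrist");cv2.imwrite("pics/w3.png",im[:,:,::-1])
h=hsv(im).astype(int)
for c in blobs((h[...,0]<15)&(h[...,1]>100)&(h[...,2]>50),900): print(c.mean(0).round(),rect(cm,c,.063),ray(cm,c,.063)[:,:2].min(0))
print(p,M[:,0],s["contact_force"])
E
```

```text
clock: 9.63
tool_pos: [0.4993, 0.0053, 0.1731]
eef_rot: [0.01, 1.0, 0.0, 0.002]
contact_force: [0.5, -0.3, -1.0]
opening: 0.361
finger_force: 0.0
[277. 190.] [491.1   8.  119.6  50.2  -0.5] [ 0.43128671 -0.01733946]
[412.  36.] [386.7  95.1  72.4  21.4 -44.9] [0.36690179 0.0646315 ]
[0.49926695 0.0052855  0.17312183] [-0.99978453  0.02031744 -0.00425362] [ 0.52179644 -0.34515284 -1.00006715]
```

View pics/w3.png

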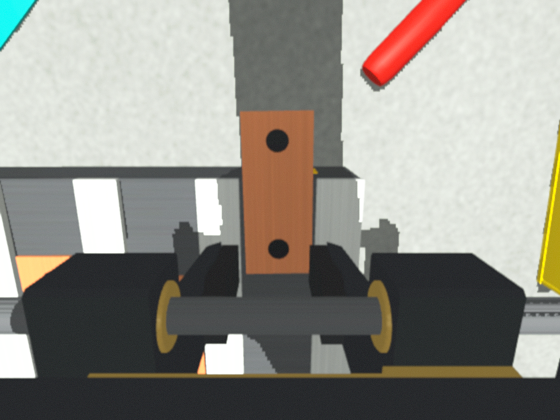

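The plate overhangs the edge by about 49 mm with its centre at (0.491, 0.008). I grip the overhang at x≈0.462.

```bash
python3 -m inch '1 0.0185 0.001 0 0 0 0; 1 0.0185 0.0005 0 0 0 0; 1 0 0 0 0 0 0; 1 0 0 0.03 0 0 0; 1 0 0 0.03 0 0 0; 1 0 0 0.03 0 0 0; 1 0 0 0.0195 0 0 0; 1 0 0 0 0 0 0; 1 0 0 0 0 0 0' 30; python3 -m inch '-1 0 0 0 0 0 0; -1 0 0 0 0 0 0; -1 0 0 0 0 0 0; -1 0 0 0 0 0 0; -1 0 0 0 0 0 0; -1 0 0 0 0 0 0; -1 0 0 0 0 0 0; -1 0 0 0 0 0 0' 30
```

```text
clock: 10.43
tool_pos: [0.4604, 0.0076, 0.0606]
eef_rot: [0.01, 1.0, -0.0, -0.002]
contact_force: [-0.0, -0.7, 0.5]
opening: 1.0
finger_force: 0.0
clock: 11.1
tool_pos: [0.4613, 0.0076, 0.0621]
eef_rot: [0.01, 1.0, 0.0, 0.0]
contact_force: [0.8, -1.4, 2.1]
opening: 0.556
finger_force: 29.9
```

```bash
python3 -m inch '-1 0 0 -0.015 0 0 0; -1 0 0 -0.03 0 0 0; -1 0 0 -0.03 0 0 0; -1 0 0 -0.03 0 0 0; -1 0 0.032 0 0 0 0; -1 0 0.032 0 0 0 0; -1 0 0.032 0 0 0 0; -1 0 0.032 0 0 0 0; -1 0 0.032 0 0 0 0; -1 0 0.032 0 0 0 0; -1 0 0.032 0 0 0 0; -1 0 0.032 0 0 0 0; -1 0 0.032 0 0 0 0; -1 0 0.031 0 0 0 0; -1 0 0 0 0 0 0' 30; cat >> h.py <<'E'
def look(save=None):
    p,M,s=tool()
    for n in("wrist","top"):
        cm=camera_model(n);im,d=snapshot(n)
        if save: cv2.imwrite(f"pics/{save}_{n}.png",im[:,:,::-1])
        h=hsv(im).astype(int);H,S,V=h[...,0],h[...,1],h[...,2]
        for c in blobs((H>20)&(H<35)&(S>130)&(V>70),600 if n=="wrist" else 300):
            if n=="wrist" or (180<c.mean(0)[0]<270): print(n,"tote",c.mean(0).round(),rect(cm,c,.045),c.min(0),c.max(0))
        for c in blobs((H<15)&(S>100)&(V>50),600 if n=="wrist" else 100):
            if n=="wrist" or (180<c.mean(0)[0]<450): print(n,"plate",c.mean(0).round(),rect(cm,c,.063),c.min(0),c.max(0))
    print("tcp",p.round(4),"tx",M[:,0].round(4),"open",s["opening"],"F",s["contact_force"].round(1))
E
python3 -c "
from h import *
look('l1')"
```

```text
clock: 12.35
tool_pos: [0.4657, 0.3355, 0.167]
eef_rot: [0.006, 1.0, 0.004, 0.0]
contact_force: [1.0, 0.9, -1.6]
opening: 0.553
finger_force: 30.0
wrist tote [383. 374.] [617.  428.7 311.2   9.3  88.9] [203 367] [559 376]
wrist tote [422. 316.] [564.3 456.8  69.   22.2  11. ] [404 281] [434 352]
wrist tote [124. 316.] [560.3 213.9  68.2  22.1 -12. ] [113 281] [143 352]
wrist tote [261. 173.] [449.7 326.2 148.7 115.2 -87.2] [151  99] [360 261]
wrist plate [276. 353.] [584.  336.1  88.3  35.2  89. ] [219 335] [331 373]
wrist plate [273. 251.] [497.8 334.9  89.9  69.7  89.1] [210 207] [334 296]
wrist plate [14. 58.] [364.7 169.2  52.8  22.8 -42.9] [ 0 18] [ 43 104]
top tote [227. 199.] [495.3 327.8 198.6 154.6   1.9] [195 176] [244 239]
top plate [285. 248.] [374.1 119.   97.6  26.  -43.5] [272 235] [298 261]
top plate [212. 192.] [540.1 351.1  55.9  51.5  -2.6] [203 184] [220 202]
top plate [407. 181.] [ 590.4 -252.1  122.9   51.3   -1.4] [398 162] [415 201]
top plate [379. 179.] [ 596.8 -166.2  122.8   51.3   -1. ] [370 159] [387 198]
top plate [351. 172.] [613.9 -79.9 122.   49.6   0.9] [343 153] [359 192]
tcp [0.4657 0.3355 0.167 ] tx [-9.999e-01  1.120e-02 -2.000e-04] open 0.5526594866814742 F [ 1.   0.9 -1.6]
```

```bash
python3 -c "
import cv2;a=cv2.imread('pics/l1_wrist.png');b=cv2.imread('pics/l1_top.png')
import numpy as np
cv2.imwrite('pics/l1.png',np.hstack([cv2.resize(a,(400,300)),cv2.resize(b,(400,300))]))"
```

```text
(no output)
```

View pics/l1.png

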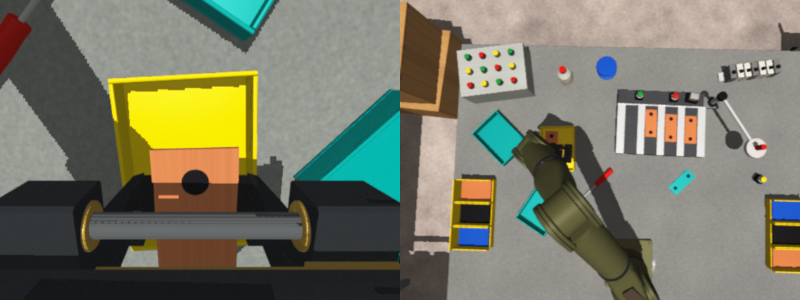

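The plate hangs level over the yellow tote, and the tote hasn't moved. Lowering in.

```bash
python3 -m inch '-1 0 0 0 0 0 0; -1 0 0 0.03 0 0 0; -1 0 0 0.03 0 0 0; -1 0 0 0.03 0 0 0; -1 0 0 0.03 0 0 0; -1 0 0 0 0 0 0; -1 0 0 0 0 0 0; -1 0 0 0 0 0 0'
```

```text
clock: 13.12
tool_pos: [0.4683, 0.3259, 0.0482]
eef_rot: [0.011, 1.0, 0.0, 0.001]
contact_force: [0.4, -0.4, -1.3]
opening: 0.553
finger_force: 30.0
```

```bash
python3 -m inch '-1 0 0 0.01 0 0 0; -1 0 0 0.01 0 0 0; -1 0 0 0.007 0 0 0; -1 0 0 0 0 0 0; -1 0 0 0 0 0 0'; python3 -m inch '0.6 0 0 0 0 0 0; 0.6 0 0 0 0 0 0; 0.6 0 0 0 0 0 0; 0.6 0 0 0 0 0 0; 0.6 0 0 0 0 0 0; 0.6 0 0 0 0 0 0; 0.6 0 0 -0.015 0 0 0; 0.6 0 0 -0.03 0 0 0; -1 0 0 -0.04 0 0 0; -1 0 0 -0.04 0 0 0; -1 0 0 -0.03 0 0 0; -1 0 0 0 0 0 0'; python3 -c "
from h import *
look('l2')"
```

```text
clock: 13.53
tool_pos: [0.4671, 0.3264, 0.0196]
eef_rot: [0.01, 1.0, -0.0, -0.0]
contact_force: [0.2, 0.0, -1.3]
opening: 0.558
finger_force: 30.0
clock: 14.53
tool_pos: [0.4703, 0.3289, 0.181]
eef_rot: [0.01, 1.0, 0.004, 0.004]
contact_force: [-0.0, 0.8, 0.2]
opening: 0.522
finger_force: 0.0
wrist tote [342. 374.] [635.6 390.3 399.4   9.9  88.5] [126 367] [558 376]
wrist tote [416. 316.] [580.7 450.6  73.3  23.3  10. ] [398 281] [428 352]
wrist tote [131. 317.] [574.5 205.2  72.7  22.6 -11.5] [120 281] [149 352]
wrist tote [271. 190.] [476.1 327.2 167.1 149.1   2.4] [164  90] [364 296]
wrist plate [270. 213.] [ 4.797e+02  3.264e+02  9.670e+01  3.930e+01 -2.000e-01] [242 152] [296 275]
wrist plate [21. 67.] [372.3 158.3  75.5  24.7 -44.2] [ 0 16] [ 60 123]
top tote [229. 199.] [495.3 327.8 198.6 154.7   1.9] [195 176] [244 239]
top plate [284. 248.] [374.9 119.8  97.6  23.8 -43.6] [271 235] [298 261]
top plate [223. 195.] [528.4 318.   46.7  43.8   1.5] [215 189] [229 204]
top plate [407. 181.] [ 590.4 -252.1  122.9   51.3   -1.4] [398 162] [415 201]
top plate [379. 179.] [ 596.9 -166.2  122.7   51.3   -0.9] [370 159] [387 198]
top plate [351. 172.] [613.9 -79.9 122.   49.6   0.9] [343 153] [359 192]
tcp [0.4703 0.3289 0.181 ] tx [-0.9998  0.0204 -0.0087] open 0.5223898828228315 F [-0.   0.8  0.2]
```

First plate is in the tote. Now the second, at (0.612,-0.080).

```bash
python3 -m inch '-1 -0.0145 -0.0367 0 0 0 0; -1 -0.0145 -0.0367 0 0 0 0; -1 -0.0145 -0.0367 0 0 0 0; -1 -0.0145 -0.0367 0 0 0 0; -1 -0.0145 -0.0367 0 0 0 0; -1 -0.0145 -0.0367 0 0 0 0; -1 -0.0145 -0.0367 0 0 0 0; -1 -0.0145 -0.0367 0 0 0 0; -1 -0.0145 -0.0367 0 0 0 0; -1 -0.0145 -0.0367 0 0 0 0; -1 -0.0145 -0.0367 0 0 0 0; -1 0 0 0.03 0 0 0; -1 0 0 0.03 0 0 0; -1 0 0 0.02 0 0 0; -1 0 0 0 0 0 0; -1 0 0 0 0 0 0; -1 0 0 0 0 0 0'
```

```text
clock: 16.05
tool_pos: [0.619, -0.0798, 0.095]
eef_rot: [0.01, 1.0, 0.0, -0.0]
contact_force: [0.0, -0.4, -0.0]
opening: 0.006
finger_force: 0.0
```

```bash
python3 -m inch '-1 0 0 0.012 0 0 0; -1 0 0 0.007 0 0 0; -1 0 0 0.003 0 0 0; -1 0 0 0 0 0 0; -1 0 0 0 0 0 0'; python3 -m inch '-1 0.01 0 0 0 0 0; -1 0.012 0 0 0 0 0; -1 0.012 0 0 0 0 0; -1 0.012 0 0 0 0 0; -1 0.012 0 0 0 0 0; -1 0.012 0 0 0 0 0; -1 0.012 0 0 0 0 0; -1 0.012 0 0 0 0 0; -1 0.012 0 0 0 0 0; -1 0 0 0 0 0 0; -1 0 0 0 0 0 0'; python3 -c "
from h import *
look()"|grep -v top
```

```text
clock: 16.47
tool_pos: [0.6193, -0.0801, 0.0745]
eef_rot: [0.01, 1.0, -0.0, 0.001]
contact_force: [-2.6, 0.7, 11.0]
opening: 0.008
finger_force: 5.4
clock: 17.38
tool_pos: [0.5127, -0.078, 0.0744]
eef_rot: [0.01, 1.0, -0.0, 0.0]
contact_force: [-2.6, 0.5, 15.7]
opening: 0.007
finger_force: 7.7
wrist tote [223. 374.] [ 583.4 -108.4  238.7    6.5   88.9] [  7 366] [437 376]
wrist plate [273. 357.] [560.5 -79.3  24.   14.2  88.9] [249 344] [298 369]
wrist plate [ 81. 354.] [ 557.2 -173.5   33.9   22.    88.9] [ 41 334] [116 373]
wrist plate [273. 198.] [ 4.88e+02 -7.80e+01  7.88e+01  5.02e+01 -1.00e-01] [211 118] [333 295]
tcp [ 0.5127 -0.078   0.0744] tx [-0.9998  0.0192 -0.001 ] open 0.006555839475958431 F [-2.6  0.5 15.7]
```

```bash
python3 -m inch '-1 0.01 0 0 0 0 0; -1 0.009 0 0 0 0 0; -1 0 0 0 0 0 0; -1 0 0 -0.01 0 0 0; 1 0 0 -0.03 0 0 0; 1 0 0 -0.03 0 0 0; 1 0.017 0 0 0 0 0; 1 0.017 0 0 0 0 0; 1 0 0 0 0 0 0; 1 0 0 0 0 0 0; 1 0 0 0 0 0 0; 1 0 0 0 0 0 0; 1 0 0 0 0 0 0'; python3 -c "
from h import *
look('l3')"|grep -v top
```

```text
clock: 18.57
tool_pos: [0.4609, -0.077, 0.1427]
eef_rot: [0.01, 1.0, 0.0, 0.0]
contact_force: [-0.3, 0.0, -0.0]
opening: 0.665
finger_force: 0.0
wrist tote [362. 374.] [591.5 -12.4 313.9   9.6  89.1] [160 366] [559 377]
wrist tote [444. 316.] [544.4  47.2  62.6  22.7  11.1] [424 281] [458 352]
wrist tote [103. 316.] [ 539.3 -205.2   63.3   22.7  -13.4] [ 89 280] [123 352]
wrist plate [276. 238.] [ 4.726e+02 -7.760e+01  8.460e+01  5.010e+01  3.000e-01] [234 173] [312 296]
wrist plate [527.  90.] [385.7  71.9  58.5  22.8 -44.7] [479  39] [559 135]
tcp [ 0.4609 -0.077   0.1427] tx [-9.998e-01  1.970e-02 -7.000e-04] open 0.6646400162747488 F [-0.3  0.  -0. ]
```

```bash
python3 -m inch '1 0 0 0 0 0 0; 1 0 0 0 0 0 0; 1 0 0 0.03 0 0 0; 1 0 0 0.03 0 0 0; 1 0 0 0.0205 0 0 0; 1 0 0 0 0 0 0; -1 0 0 0 0 0 0; -1 0 0 0 0 0 0; -1 0 0 0 0 0 0; -1 0 0 0 0 0 0; -1 0 0 0 0 0 0; -1 0 0 0 0 0 0; -1 0 0 0 0 0 0; -1 0 0 0 0 0 0; -1 0 0 0 0 0 0' 30
```

```text
clock: 19.92
tool_pos: [0.4603, -0.0772, 0.0627]
eef_rot: [0.01, 1.0, -0.0, 0.0]
contact_force: [-0.1, -0.6, 4.0]
opening: 0.552
finger_force: 30.0
```

```bash
python3 -m inch '-1 0 0 -0.015 0 0 0; -1 0 0 -0.03 0 0 0; -1 0 0 -0.03 0 0 0; -1 0 0 -0.03 0 0 0; -1 0 0.037 0 0 0 0; -1 0 0.037 0 0 0 0; -1 0 0.037 0 0 0 0; -1 0 0.037 0 0 0 0; -1 0 0.037 0 0 0 0; -1 0 0.037 0 0 0 0; -1 0 0.037 0 0 0 0; -1 0 0.037 0 0 0 0; -1 0 0.037 0 0 0 0; -1 0 0.037 0 0 0 0; -1 0 0.034 0 0 0 0; -1 0 0 0 0 0 0; -1 0 0 0 0 0 0; -1 0 0 0 0 0 0' 30; python3 -c "
from h import *
look('l4')"
```

```text
clock: 21.42
tool_pos: [0.4674, 0.3256, 0.1668]
eef_rot: [0.01, 1.0, -0.001, -0.001]
contact_force: [-0.4, -0.9, -1.2]
opening: 0.552
finger_force: 30.0
wrist tote [348. 374.] [617.4 384.7 368.2   9.2  89. ] [134 367] [559 376]
wrist tote [423. 316.] [565.5 444.4  68.2  22.8  10.4] [404 281] [435 352]
wrist tote [125. 316.] [561.1 201.2  68.4  23.1 -12.5] [112 281] [143 352]
wrist tote [277. 170.] [454.8 326.2 148.8 124.5 -87.6] [166  95] [375 260]
wrist plate [275. 353.] [585.1 323.7  87.   35.   89. ] [219 335] [330 373]
wrist plate [273. 233.] [482.3 324.  103.2  89.5  -1.1] [210 159] [334 296]
wrist plate [20. 69.] [371.3 160.9  71.7  24.3 -44.4] [ 0 18] [ 58 126]
top tote [229. 198.] [495.3 327.8 198.6 154.7   1.9] [195 176] [244 239]
top plate [284. 248.] [374.1 119.   97.6  26.  -43.5] [271 235] [298 261]
top plate [218. 192.] [542.6 331.   76.3  53.2  82. ] [205 183] [229 201]
top plate [407. 181.] [ 590.5 -252.1  122.7   51.3   -1.4] [398 162] [415 201]
top plate [379. 179.] [ 596.8 -166.2  122.8   51.3   -1. ] [370 159] [387 198]
tcp [0.4674 0.3256 0.1668] tx [-0.9998  0.0198  0.0013] open 0.5522429102669874 F [-0.4 -0.9 -1.2]
```

```bash
python3 -m inch '-1 0 0 0.03 0 0 0; -1 0 0 0.03 0 0 0; -1 0 0 0.03 0 0 0; -1 0 0 0.02 0 0 0; -1 0 0 0.01 0 0 0; -1 0 0 0.01 0 0 0; -1 0 0 0.01 0 0 0; -1 0 0 0.005 0 0 0; -1 0 0 0 0 0 0; -1 0 0 0 0 0 0'; python3 -m inch '0.6 0 0 0 0 0 0; 0.6 0 0 0 0 0 0; 0.6 0 0 0 0 0 0; 0.6 0 0 0 0 0 0; 0.6 0 0 0 0 0 0; 0.6 0 0 0 0 0 0; 0.6 0 0 -0.015 0 0 0; 0.6 0 0 -0.03 0 0 0; -1 0 0 -0.04 0 0 0; -1 0 0 -0.04 0 0 0; -1 0 0 -0.03 0 0 0; -1 0 0 0 0 0 0; -1 0 0 0 0 0 0; -1 0 0 0 0 0 0'; python3 -c "
from h import *
look('l5')"
```

```text
clock: 22.35
tool_pos: [0.4683, 0.327, 0.0229]
eef_rot: [0.01, 1.0, 0.0, 0.0]
contact_force: [-0.4, -0.2, -0.7]
opening: 0.555
finger_force: 30.0
clock: 23.52
tool_pos: [0.4675, 0.3263, 0.1768]
eef_rot: [0.01, 1.0, -0.0, -0.0]
contact_force: [-0.2, -0.2, 0.3]
opening: 0.373
finger_force: 0.0
wrist tote [307. 374.] [625.5 352.  388.6   9.5  88.9] [ 91 367] [522 376]
wrist tote [384. 316.] [572.  417.2  70.3  17.8   7.5] [370 281] [393 352]
wrist tote [162. 316.] [568.3 229.7  70.2  19.   -8.8] [153 281] [177 352]
wrist tote [278. 196.] [471.9 327.1 159.6 148.7   2.8] [169  96] [370 296]
wrist plate [275. 220.] [ 4.803e+02  3.266e+02  9.870e+01  4.020e+01 -4.000e-01] [246 157] [302 284]
wrist plate [24. 74.] [373.8 156.9  79.3  24.6 -44.7] [ 0 21] [ 64 132]
top tote [229. 199.] [495.3 327.8 198.6 154.7   1.9] [195 176] [244 239]
top plate [284. 248.] [374.9 119.8  97.6  23.8 -43.6] [271 235] [298 261]
top plate [223. 196.] [528.4 318.   46.7  43.9   1.5] [215 189] [229 204]
top plate [407. 181.] [ 590.5 -252.   122.7   51.1   -1.4] [398 162] [415 201]
top plate [379. 179.] [ 596.8 -166.2  122.8   51.3   -1. ] [370 159] [387 198]
tcp [0.4675 0.3263 0.1768] tx [-9.998e-01  1.980e-02  8.000e-04] open 0.37316643384863424 F [-0.2 -0.2  0.3]
```

View pics/l5_wrist.png

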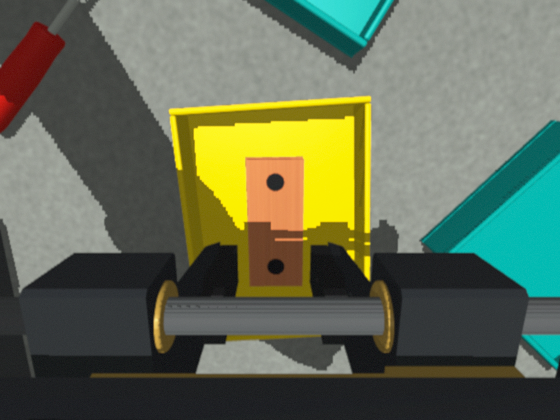

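The stack of two lies flat in the tote, at (275,220). Third plate, at (0.5955,-0.166).

```bash
python3 -m inch '-1 -0.0112 -0.0377 0 0 0 0; -1 -0.0112 -0.0377 0 0 0 0; -1 -0.0112 -0.0377 0 0 0 0; -1 -0.0112 -0.0377 0 0 0 0; -1 -0.0112 -0.0377 0 0 0 0; -1 -0.0112 -0.0377 0 0 0 0; -1 -0.0112 -0.0377 0 0 0 0; -1 -0.0112 -0.0377 0 0 0 0; -1 -0.0112 -0.0377 0 0 0 0; -1 -0.0112 -0.0377 0 0 0 0; -1 -0.0112 -0.0377 0 0 0 0; -1 -0.0112 -0.0377 0 0 0 0; -1 -0.0112 -0.0377 0 0 0 0; -1 0 0 0.03 0 0 0; -1 0 0 0.03 0 0 0; -1 0 0 0.02 0 0 0; -1 0 0 0 0 0 0; -1 0 0 0 0 0 0; -1 0 0 0 0 0 0'
```

```text
clock: 25.2
tool_pos: [0.6042, -0.1657, 0.0977]
eef_rot: [0.01, 1.0, 0.0, 0.0]
contact_force: [0.3, -0.1, 0.3]
opening: 0.01
finger_force: 0.0
```

```bash
python3 -m inch '-1 0 0 0.015 0 0 0; -1 0 0 0.007 0 0 0; -1 0 0 0.003 0 0 0; -1 0 0 0 0 0 0; -1 0 0 0 0 0 0'; python3 -m inch '-1 0.01 0 0 0 0 0; -1 0.012 0 0 0 0 0; -1 0.012 0 0 0 0 0; -1 0.012 0 0 0 0 0; -1 0.012 0 0 0 0 0; -1 0.012 0 0 0 0 0; -1 0.012 0 0 0 0 0; -1 0.012 0 0 0 0 0; -1 0 0 0 0 0 0; -1 0 0 0 0 0 0'; python3 -c "
from h import *
look()"|grep -v top
```

```text
clock: 25.62
tool_pos: [0.6045, -0.166, 0.0745]
eef_rot: [0.01, 1.0, -0.0, 0.001]
contact_force: [-2.1, 0.8, 7.3]
opening: 0.001
finger_force: 3.7
clock: 26.45
tool_pos: [0.5097, -0.1645, 0.0745]
eef_rot: [0.01, 1.0, -0.001, 0.0]
contact_force: [-2.7, 0.4, 12.1]
opening: 0.004
finger_force: 5.8
wrist tote [223. 374.] [ 580.4 -195.   238.7    6.5   88.9] [  7 366] [437 376]
wrist plate [274. 355.] [ 556.6 -165.8   24.    12.4   88.9] [249 344] [298 366]
wrist plate [ 78. 356.] [ 554.1 -259.4   32.5   22.    88.9] [ 44 334] [116 373]
wrist plate [263. 174.] [ 484.1 -165.2   80.3   50.3   -1.2] [210 115] [332 295]
tcp [ 0.5097 -0.1645  0.0745] tx [-9.998e-01  1.970e-02 -9.000e-04] open 0.004037535308188651 F [-2.7  0.4 12.1]
```

```bash
python3 -m inch '-1 0.009 0 0 0 0 0; -1 0.0075 0 0 0 0 0; -1 0 0 0 0 0 0; -1 0 0 -0.01 0 0 0; 1 0 0 -0.03 0 0 0; 1 0 0 -0.03 0 0 0; 1 0.017 0 0 0 0 0; 1 0.017 0 0 0 0 0; 1 0 0 0 0 0 0; 1 0 0 0 0 0 0; 1 0 0 0 0 0 0; 1 0 0 0 0 0 0; 1 0 0 0 0 0 0; 1 0 0 0 0 0 0; 1 0 0 0 0 0 0'; python3 -c "
from h import *
look('l6')"|grep -v top
```

```text
clock: 27.8
tool_pos: [0.4596, -0.1631, 0.1422]
eef_rot: [0.01, 1.0, 0.0, -0.0]
contact_force: [0.1, -0.4, -0.3]
opening: 0.81
finger_force: 0.0
wrist tote [380. 374.] [589.9 -84.5 284.8  10.2  88.9] [196 366] [559 377]
wrist tote [475. 316.] [543.1 -16.   63.6  26.1  13.4] [452 281] [492 352]
wrist tote [ 71. 316.] [ 537.2 -314.3   64.    26.2  -15.9] [ 55 280] [ 95 352]
wrist plate [164. 361.] [ 559.1 -247.6   45.1   35.7   88.9] [129 335] [190 378]
wrist plate [272. 257.] [ 484.8 -165.2   55.7   51.    -1.1] [232 217] [311 296]
tcp [ 0.4596 -0.1631  0.1422] tx [-0.9998  0.0196  0.    ] open 0.8096096433834452 F [ 0.1 -0.4 -0.3]
```

View pics/l6_wrist.png

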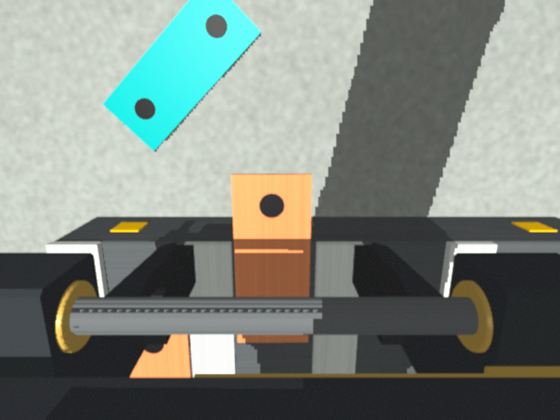

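The overhang is fine: the front end is at row 174, as it was last time. The bright sunlit part just fell outside my hue mask. Gripping.

```bash
sed -i 's/(H<15)&(S>100)/(H<19)\&(S>100)/' h.py; python3 -m inch '1 0 -0.001 0.03 0 0 0; 1 0 0 0.03 0 0 0; 1 0 0 0.02 0 0 0; 1 0 0 0 0 0 0; -1 0 0 0 0 0 0; -1 0 0 0 0 0 0; -1 0 0 0 0 0 0; -1 0 0 0 0 0 0; -1 0 0 0 0 0 0; -1 0 0 0 0 0 0; -1 0 0 0 0 0 0; -1 0 0 0 0 0 0; -1 0 0 0 0 0 0' 30
```

```text
clock: 28.98
tool_pos: [0.4596, -0.1644, 0.0627]
eef_rot: [0.01, 1.0, -0.0, 0.0]
contact_force: [0.5, -0.4, 4.5]
opening: 0.554
finger_force: 30.0
```

```bash
python3 -m inch '-1 0 0 -0.015 0 0 0; -1 0 0 -0.03 0 0 0; -1 0 0 -0.03 0 0 0; -1 0 0 -0.03 0 0 0; -1 0 0.0378 0 0 0 0; -1 0 0.0378 0 0 0 0; -1 0 0.0378 0 0 0 0; -1 0 0.0378 0 0 0 0; -1 0 0.0378 0 0 0 0; -1 0 0.0378 0 0 0 0; -1 0 0.0378 0 0 0 0; -1 0 0.0378 0 0 0 0; -1 0 0.0378 0 0 0 0; -1 0 0.0378 0 0 0 0; -1 0 0.0378 0 0 0 0; -1 0 0.0378 0 0 0 0; -1 0 0.0378 0 0 0 0; -1 0 0 0 0 0 0; -1 0 0 0 0 0 0; -1 0 0 0 0 0 0' 30; python3 -c "
from h import *
look('l7')"
```

```text
clock: 30.65
tool_pos: [0.4684, 0.3258, 0.1667]
eef_rot: [0.01, 1.0, -0.001, -0.001]
contact_force: [-0.5, -1.1, -1.9]
opening: 0.554
finger_force: 30.0
wrist tote [348. 374.] [618.5 385.  368.1   9.2  89. ] [134 367] [559 376]
wrist tote [423. 316.] [566.8 444.7  68.5  22.8  10.1] [404 281] [435 352]
wrist tote [124. 316.] [562.3 201.4  68.7  23.1 -12.2] [112 281] [143 352]
wrist tote [277. 170.] [454.9 326.3 149.1 124.7 -87.6] [165  94] [375 259]
wrist plate [274. 354.] [586.1 323.   87.2  35.   89. ] [218 335] [329 373]
wrist plate [273. 232.] [482.7 324.9 104.5  89.4  -1.1] [211 157] [335 296]
wrist plate [20. 67.] [371.2 161.2  70.1  24.2 -44.2] [ 0 17] [ 58 123]
top tote [229. 199.] [495.3 327.8 198.6 154.7   1.9] [195 176] [244 239]
top plate [284. 248.] [374.9 119.8  97.6  23.9 -43.6] [272 235] [298 261]
top plate [218. 192.] [543.3 331.8  76.7  56.4  85.9] [205 183] [230 201]
top plate [407. 181.] [ 590.5 -252.1  122.7   51.3   -1.4] [398 162] [415 201]
tcp [0.4684 0.3258 0.1667] tx [-0.9998  0.0197  0.0014] open 0.5535098554199859 F [-0.5 -1.1 -1.9]
```

Tote unmoved. Lowering with the tips about 3 mm higher for the stack.

```bash
python3 -m inch '-1 0 0 0.03 0 0 0; -1 0 0 0.03 0 0 0; -1 0 0 0.03 0 0 0; -1 0 0 0.02 0 0 0; -1 0 0 0.01 0 0 0; -1 0 0 0.01 0 0 0; -1 0 0 0.01 0 0 0; -1 0 0 0.002 0 0 0; -1 0 0 0 0 0 0; -1 0 0 0 0 0 0'; python3 -m inch '0.6 0 0 0 0 0 0; 0.6 0 0 0 0 0 0; 0.6 0 0 0 0 0 0; 0.6 0 0 0 0 0 0; 0.6 0 0 0 0 0 0; 0.6 0 0 0 0 0 0; 0.6 0 0 -0.015 0 0 0; 0.6 0 0 -0.03 0 0 0; -1 0 0 -0.04 0 0 0; -1 0 0 -0.04 0 0 0; -1 0 0 -0.027 0 0 0; -1 0 0 0 0 0 0; -1 0 0 0 0 0 0; -1 0 0 0 0 0 0'; python3 -c "
from h import *
look('l8')"
```

```text
clock: 31.58
tool_pos: [0.4695, 0.3274, 0.0262]
eef_rot: [0.01, 1.0, 0.0, 0.001]
contact_force: [0.6, 0.1, -1.6]
opening: 0.546
finger_force: 30.0
clock: 32.75
tool_pos: [0.4686, 0.3266, 0.1768]
eef_rot: [0.01, 1.0, -0.0, -0.0]
contact_force: [-0.2, 0.0, -0.2]
opening: 0.372
finger_force: 0.0
wrist tote [307. 374.] [626.6 352.3 388.6   9.5  88.9] [ 91 367] [522 376]
wrist tote [384. 316.] [573.1 417.3  70.1  18.2   6.6] [370 281] [393 352]
wrist tote [162. 316.] [569.4 229.8  70.1  18.7  -9.8] [153 281] [177 352]
wrist tote [278. 196.] [472.6 326.9 160.1 148.8   2.4] [168  94] [370 296]
wrist plate [275. 220.] [481.6 326.7 101.3  41.2  -0.8] [246 156] [303 286]
wrist plate [23. 73.] [373.7 157.2  78.7  24.6 -44.6] [ 0 20] [ 64 130]
top tote [229. 200.] [495.3 327.8 198.6 154.7   1.9] [195 176] [244 239]
top plate [284. 248.] [374.1 119.   97.6  26.  -43.5] [271 235] [298 261]
top plate [223. 195.] [529.9 318.   50.   49.8 -88.5] [214 188] [230 204]
top plate [407. 181.] [ 590.4 -252.1  122.9   51.3   -1.4] [398 162] [415 201]
tcp [0.4686 0.3266 0.1768] tx [-9.998e-01  1.980e-02  9.000e-04] open 0.37242631045877295 F [-0.2  0.  -0.2]
```

```bash
python3 -m inch '-1 -0.0093 -0.0384 0 0 0 0; -1 -0.0093 -0.0384 0 0 0 0; -1 -0.0093 -0.0384 0 0 0 0; -1 -0.0093 -0.0384 0 0 0 0; -1 -0.0093 -0.0384 0 0 0 0; -1 -0.0093 -0.0384 0 0 0 0; -1 -0.0093 -0.0384 0 0 0 0; -1 -0.0093 -0.0384 0 0 0 0; -1 -0.0093 -0.0384 0 0 0 0; -1 -0.0093 -0.0384 0 0 0 0; -1 -0.0093 -0.0384 0 0 0 0; -1 -0.0093 -0.0384 0 0 0 0; -1 -0.0093 -0.0384 0 0 0 0; -1 -0.0093 -0.0384 0 0 0 0; -1 -0.0093 -0.0384 0 0 0 0; -1 0 0 0.03 0 0 0; -1 0 0 0.03 0 0 0; -1 0 0 0.02 0 0 0; -1 0 0 0 0 0 0; -1 0 0 0 0 0 0'
```

```text
clock: 34.52
tool_pos: [0.5958, -0.2509, 0.0953]
eef_rot: [0.01, 1.0, 0.001, -0.002]
contact_force: [-0.2, 0.0, 0.3]
opening: 0.007
finger_force: 0.0
```

```bash
python3 -m inch '-1 0 0 0 0 0 0; -1 0 0 0.014 0 0 0; -1 0 0 0.007 0 0 0; -1 0 0 0.003 0 0 0; -1 0 0 0 0 0 0; -1 0 0 0 0 0 0'
```

```text
clock: 35.02
tool_pos: [0.5974, -0.2515, 0.0745]
eef_rot: [0.01, 1.0, -0.0, 0.0]
contact_force: [-1.8, 0.4, 8.2]
opening: 0.002
finger_force: 3.8
```

```bash
python3 -m inch '-1 0.01 0 0.0005 0 0 0; -1 0.012 0 0 0 0 0; -1 0.012 0 0 0 0 0; -1 0.012 0 0 0 0 0; -1 0.012 0 0 0 0 0; -1 0.012 0 0 0 0 0; -1 0.012 0 0 0 0 0; -1 0.006 0 0 0 0 0; -1 0 0 0 0 0 0; -1 0 0 0 0 0 0'; python3 -c "
from h import *
look()"|grep -v top
```

```text
clock: 35.85
tool_pos: [0.5095, -0.2503, 0.0745]
eef_rot: [0.01, 1.0, -0.001, 0.001]
contact_force: [-2.8, 0.0, 12.2]
opening: 0.003
finger_force: 6.2
wrist tote [223. 374.] [ 580.5 -281.   238.8    7.2   88.9] [  7 366] [437 377]
wrist plate [274. 354.] [ 555.6 -251.6   23.9   11.9   88.9] [249 343] [298 364]
wrist plate [273. 195.] [ 483.5 -250.5   81.1   50.3   -1.2] [212 113] [334 295]
tcp [ 0.5095 -0.2503  0.0745] tx [-0.9998  0.02   -0.0015] open 0.003159985568218802 F [-2.8  0.  12.2]
```

```bash
python3 -m inch '-1 0.009 0 0 0 0 0; -1 0.008 0 0 0 0 0; -1 0 0 0 0 0 0; -1 0 0 -0.01 0 0 0; 1 0 0 -0.03 0 0 0; 1 0 0 -0.03 0 0 0; 1 0.0175 0 0 0 0 0; 1 0.0175 0 0 0 0 0; 1 0 0 0 0 0 0; 1 0 0 0 0 0 0; 1 0 0 0 0 0 0; 1 0 0 0 0 0 0; 1 0 0 0 0 0 0; 1 0 0 0 0 0 0; 1 0 0 0 0 0 0'; python3 -c "
from h import *
look('l9')"|grep -v top
```

```text
clock: 37.2
tool_pos: [0.4575, -0.2486, 0.1427]
eef_rot: [0.01, 1.0, 0.0, 0.0]
contact_force: [-0.0, -0.0, -1.1]
opening: 0.818
finger_force: 0.0
wrist tote [380. 374.] [ 588.1 -169.8  285.4   10.2   88.9] [196 366] [559 377]
wrist tote [ 72. 317.] [ 535.5 -400.    64.    26.1  -15.7] [ 55 281] [ 95 352]
wrist tote [475. 316.] [ 541.3 -101.2   64.    26.3   13.4] [452 280] [492 352]
wrist plate [272. 233.] [ 468.7 -250.4   84.2   50.9   -1.1] [232 173] [312 296]
tcp [ 0.4575 -0.2486  0.1427] tx [-9.998e-01  1.950e-02 -1.000e-04] open 0.8180109961947891 F [-0.  -0.  -1.1]
```

```bash
python3 -m inch '1 0 -0.001 0.03 0 0 0; 1 0 0 0.03 0 0 0; 1 0 0 0.02 0 0 0; 1 0 0 0 0 0 0; -1 0 0 0 0 0 0; -1 0 0 0 0 0 0; -1 0 0 0 0 0 0; -1 0 0 0 0 0 0; -1 0 0 0 0 0 0; -1 0 0 0 0 0 0; -1 0 0 0 0 0 0; -1 0 0 0 0 0 0; -1 0 0 0 0 0 0' 30
```

```text
clock: 38.38
tool_pos: [0.4574, -0.25, 0.0632]
eef_rot: [0.01, 1.0, -0.0, 0.0]
contact_force: [0.0, -0.9, 3.1]
opening: 0.553
finger_force: 30.0
```

```bash
python3 -m inch '-1 0 0 -0.015 0 0 0; -1 0 0 -0.03 0 0 0; -1 0 0 -0.03 0 0 0; -1 0 0 -0.03 0 0 0; -1 0 0.0385 0 0 0 0; -1 0 0.0385 0 0 0 0; -1 0 0.0385 0 0 0 0; -1 0 0.0385 0 0 0 0; -1 0 0.0385 0 0 0 0; -1 0 0.0385 0 0 0 0; -1 0 0.0385 0 0 0 0; -1 0 0.0385 0 0 0 0; -1 0 0.0385 0 0 0 0; -1 0 0.0385 0 0 0 0; -1 0 0.0385 0 0 0 0; -1 0 0.0385 0 0 0 0; -1 0 0.0385 0 0 0 0; -1 0 0.0385 0 0 0 0; -1 0 0.038 0 0 0 0; -1 0 0 0 0 0 0' 30; python3 -m inch '-1 0 0 0 0 0 0; -1 0 0 0 0 0 0'; python3 -c "
from h import *
look('l10')"
```

```text
clock: 40.05
tool_pos: [0.4664, 0.3382, 0.168]
eef_rot: [0.005, 1.0, 0.005, 0.0]
contact_force: [0.7, 1.9, -0.0]
opening: 0.555
finger_force: 30.0
clock: 40.22
tool_pos: [0.468, 0.3259, 0.1673]
eef_rot: [0.01, 1.0, -0.001, -0.001]
contact_force: [1.4, -0.3, -2.1]
opening: 0.555
finger_force: 30.0
wrist tote [348. 374.] [618.5 385.2 369.    9.2  89. ] [134 367] [559 376]
wrist tote [423. 317.] [566.6 445.   68.5  22.9  10.3] [404 281] [435 352]
wrist tote [125. 316.] [562.1 201.2  68.8  23.2 -12.5] [112 281] [143 352]
wrist tote [277. 170.] [454.9 326.3 149.2 124.6 -87.6] [166  94] [375 259]
wrist plate [274. 354.] [586.1 323.1  87.1  35.1  89. ] [218 335] [329 373]
wrist plate [274. 232.] [482.8 325.  104.1  89.2  -1.1] [211 158] [335 296]
wrist plate [20. 68.] [371.6 160.8  71.5  24.1 -42.9] [ 0 17] [ 58 125]
top tote [229. 200.] [493.8 327.7 201.6 154.7   1.9] [195 176] [244 240]
top plate [284. 248.] [374.9 119.8  97.6  23.8 -43.6] [272 235] [298 261]
top plate [218. 192.] [543.2 331.7  76.5  56.4  85.1] [205 183] [230 201]
tcp [0.468  0.3259 0.1673] tx [-0.9998  0.0197  0.0013] open 0.5545258812151347 F [ 1.4 -0.3 -2.1]
```

```bash
python3 -m inch '-1 0 0 0.03 0 0 0; -1 0 0 0.03 0 0 0; -1 0 0 0.03 0 0 0; -1 0 0 0.02 0 0 0; -1 0 0 0.01 0 0 0; -1 0 0 0.01 0 0 0; -1 0 0 0.009 0 0 0; -1 0 0 0 0 0 0; -1 0 0 0 0 0 0'; python3 -m inch '0.6 0 0 0 0 0 0; 0.6 0 0 0 0 0 0; 0.6 0 0 0 0 0 0; 0.6 0 0 0 0 0 0; 0.6 0 0 0 0 0 0; 0.6 0 0 0 0 0 0; 0.6 0 0 -0.015 0 0 0; 0.6 0 0 -0.03 0 0 0; 0.6 0 0 -0.04 0 0 0; 0.6 0 0 -0.04 0 0 0; 0.6 0 0 -0.04 0 0 0; 0.6 0 0 -0.04 0 0 0; 0.6 0 0 -0.04 0 0 0; 0.6 0 0 -0.035 0 0 0; 0.6 0 0 0 0 0 0; 0.6 0 0 0 0 0 0'; python3 -c "
from h import *
look('l11')
t=cv2.imread('pics/l11_top.png');h=cv2.cvtColor(t,cv2.COLOR_BGR2HSV).astype(int)
for c in blobs(((h[...,0]<5)|(h[...,0]>174))&(h[...,1]>180)&(h[...,2]>100),8):
  if c.mean(0)[0]>450: print('red',c.mean(0),ray(camera_model('top'),c.mean(0),.23))
"
```

```text
clock: 41.07
tool_pos: [0.4689, 0.3271, 0.0293]
eef_rot: [0.01, 1.0, 0.0, 0.0]
contact_force: [-0.4, -0.7, -1.3]
opening: 0.555
finger_force: 30.0
clock: 42.4
tool_pos: [0.4693, 0.3277, 0.311]
eef_rot: [0.01, 1.0, 0.002, 0.002]
contact_force: [-0.4, -0.2, 0.8]
opening: 0.8
finger_force: 0.0
wrist tote [379. 374.] [744.4 461.7 500.7  16.1  88.7] [192 366] [559 376]
wrist tote [472. 316.] [664.1 579.3 111.2  45.6  13.5] [449 281] [489 352]
wrist tote [ 75. 316.] [652.8  69.2 109.9  45.  -14.8] [ 58 281] [ 97 352]
wrist tote [274. 184.] [491.7 327.5 198.5 149.8   2.4] [201  99] [338 271]
wrist tote [529.  35.] [325.1 604.7  59.7  57.3  90. ] [504   0] [559  60]
wrist plate [273. 188.] [ 4.871e+02  3.261e+02  1.079e+02  4.430e+01 -4.000e-01] [253 142] [292 236]
wrist plate [94. 88.] [375.3 142.7  92.1  24.5 -44.8] [61 49] [127 125]
wrist plate [547.  24.] [322.6 600.9  44.7  26.8  10.8] [532   0] [559  49]
top tote [226. 202.] [493.8 327.7 201.5 154.5   1.9] [195 176] [244 240]
top plate [284. 248.] [374.1 119.   97.6  26.  -43.5] [271 235] [298 261]
top plate [221. 193.] [536.1 318.2  49.5  37.4 -88.5] [214 188] [230 200]
tcp [0.4693 0.3277 0.311 ] tx [-0.9998  0.02   -0.0038] open 0.8001563792710515 F [-0.4 -0.2  0.8]
red [507.2 206.2] [[ 0.50916293 -0.47620042  0.23      ]]
```

View pics/l11_wrist.png

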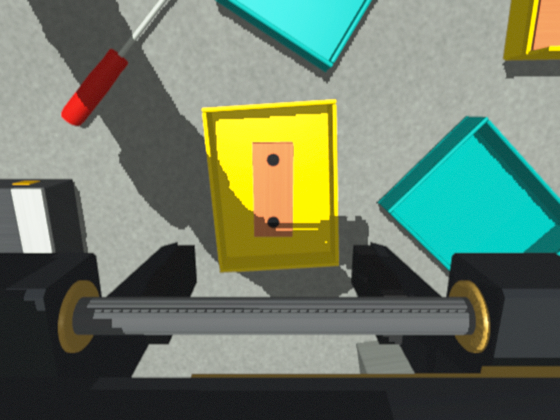

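All four plates lie stacked in the middle of the tote, at (273,188). Back to the lamp grip at (0.510,-0.478).

```bash
python3 -m inch '1 -0.0029 -0.0402 0 0 0 0; 1 -0.0029 -0.0402 0 0 0 0; 1 -0.0029 -0.0402 0 0 0 0; 1 -0.0029 -0.0402 0 0 0 0; 1 -0.0029 -0.0402 0 0 0 0; 1 -0.0029 -0.0402 0 0 0 0; 1 -0.0029 -0.0402 0 0 0 0; 1 -0.0029 -0.0402 0 0 0 0; 1 -0.0029 -0.0402 0 0 0 0; 1 -0.0029 -0.0402 0 0 0 0; 1 -0.0029 -0.0402 0 0 0 0; 1 -0.0029 -0.0402 0 0 0 0; 1 -0.0029 -0.0402 0 0 0 0; 1 -0.0029 -0.0402 0 0 0 0; 1 -0.0029 -0.0402 0 0 0 0; 1 -0.0029 -0.0402 0 0 0 0; 1 -0.0029 -0.0402 0 0 0 0; 1 -0.0029 -0.0402 0 0 0 0; 1 -0.0029 -0.0402 0 0 0 0; 1 -0.0029 -0.0402 0 0 0 0' 15; python3 -m inch '1 0 0 0 0 0 0; 1 0 0 0 0 0 0'; python3 - <<'E'
from h import *
p,M,s=tool();cm=camera_model("wrist");im,d=snapshot("wrist");h=hsv(im).astype(int)
for c in blobs(((h[...,0]<5)|(h[...,0]>174))&(h[...,1]>170)&(h[...,2]>80),30): print(c.mean(0),ray(cm,c.mean(0),.225))
print(p)
E
```

```text
clock: 44.17
tool_pos: [0.5094, -0.4792, 0.306]
eef_rot: [0.01, 1.0, 0.002, -0.002]
contact_force: [0.7, -0.4, 0.1]
opening: 1.001
finger_force: 0.0
clock: 44.33
tool_pos: [0.5084, -0.4801, 0.305]
eef_rot: [0.012, 1.0, 0.001, -0.002]
contact_force: [0.4, 1.1, -0.8]
opening: 1.003
finger_force: 0.0
[277.88333333 219.75      ] [[ 0.50743609 -0.47749314  0.225     ]]
[ 0.50836451 -0.48010365  0.30503723]
```

```bash
python3 -m inch '1 0 0.001 0.035 0 0 0; 1 0 0 0.035 0 0 0; 1 0 0 0.03 0 0 0; -1 0 0 0 0 0 0; -1 0 0 0 0 0 0; -1 0 0 0 0 0 0; -1 0 0 0 0 0 0; -1 0 0 0 0 0 0; -1 0 0 0 0 0 0; -1 0 0 0 0 0 0; -1 0 0 0 0 0 0; -1 0 0 0 0 0 0; -1 0 0 0 0 0 0; -1 0 0 0 0 0 0; -1 0 0 0 0 0 0; -1 0 0 0 0 0 0' 15; python3 - <<'E'
from h import *
p,M,s=tool();hg=np.array([.7134,-.3454])
v=p[:2]-hg;a=np.arctan2(v[1],v[0])%(2*np.pi);print("r",np.hypot(*v),"theta",a-np.radians(113.3))
pts=[hg+.242*np.array([np.cos(t),np.sin(t)]) for t in np.linspace(a,np.radians(113.3),16)]
print((np.diff([p[:2]]+pts[1:],axis=0)@M[:2,:2]).round(4).tolist())
E
```

```text
clock: 45.72
tool_pos: [0.5105, -0.477, 0.2089]
eef_rot: [0.01, 1.0, -0.0, -0.0]
contact_force: [-1.1, 0.0, 0.7]
opening: 0.218
finger_force: 15.0
r 0.24187211036188874 theta 1.7396367498615386
[[0.0145, 0.024], [0.0115, 0.0256], [0.0084, 0.0268], [0.0053, 0.0275], [0.0021, 0.028], [-0.0012, 0.028], [-0.0044, 0.0277], [-0.0076, 0.027], [-0.0107, 0.0259], [-0.0136, 0.0245], [-0.0163, 0.0228], [-0.0189, 0.0207], [-0.0212, 0.0184], [-0.0231, 0.0159], [-0.0248, 0.0131]]
```

```bash
python3 -m inch '-1 0.0145 0.024 0 0 0 0; -1 0.0115 0.0255 0 0 0 0; -1 0.0085 0.027 0 0 0 0; -1 0.0055 0.0275 0 0 0 0; -1 0.002 0.028 0 0 0 0; -1 -0.001 0.028 0 0 0 0; -1 -0.0045 0.0275 0 0 0 0; -1 -0.0075 0.027 0 0 0 0; -1 -0.0105 0.026 0 0 0 0; -1 -0.0135 0.0245 0 0 0 0; -1 -0.0165 0.023 0 0 0 0; -1 -0.019 0.0205 0 0 0 0; -1 -0.021 0.0185 0 0 0 0; -1 -0.023 0.016 0 0 0 0; -1 -0.025 0.013 0 0 0 0; -1 0 0 0 0 0 0; -1 0 0 0 0 0 0'
```

```text
clock: 47.13
tool_pos: [0.6191, -0.1215, 0.2087]
eef_rot: [0.009, 1.0, 0.0, 0.001]
contact_force: [1.7, 0.5, -0.7]
opening: 0.223
finger_force: 15.0
```

Head is over the middle (0.618,-0.1235). Release, retreat upward and toward the robot, and check.

```bash
python3 -m inch '0.3 0 0 0 0 0 0; 0.3 0 0 0 0 0 0; 0.3 0 0 0 0 0 0; 0.3 0 0 0 0 0 0; 0.3 0 0 0 0 0 0; 0.3 0 0 0 0 0 0; 0.3 0 0 -0.03 0 0 0; 0.3 0 0 -0.035 0 0 0; 0.3 0 0 -0.04 0 0 0; 0.3 0.035 0 0 0 0 0; 0.3 0.035 0 0 0 0 0; 0.3 0.035 0 0 0 0 0; 0.3 0.035 0 0 0 0 0; 0.3 0.01 0 0 0 0 0; 0.3 0 0 0 0 0 0; 0.3 0 0 0 0 0 0; 0.3 0 0 0 0 0 0; 0.3 0 0 0 0 0 0'; python3 -c "
from h import *
look('l12')
t=cv2.imread('pics/l12_top.png');h=cv2.cvtColor(t,cv2.COLOR_BGR2HSV).astype(int)
for c in blobs(((h[...,0]<5)|(h[...,0]>174))&(h[...,1]>180)&(h[...,2]>100),8):
  print('red',c.mean(0),ray(camera_model('top'),c.mean(0),.23))
"
```

```text
clock: 48.63
tool_pos: [0.4688, -0.1198, 0.3139]
eef_rot: [0.01, 1.0, 0.0, 0.001]
contact_force: [-0.1, -0.3, -0.5]
opening: 0.65
finger_force: 0.0
wrist tote [360. 374.] [745.1 -10.8 551.8  17.8  88.9] [156 366] [559 377]
wrist tote [442. 316.] [663.7  92.7 109.7  38.9  11.1] [422 281] [456 352]
wrist tote [105. 316.] [ 654.6 -340.8  109.2   39.   -13.3] [ 91 281] [125 352]
wrist plate [477.  80.] [374.2  92.1  95.5  23.8 -45. ] [436  42] [517 118]
top tote [220. 208.] [495.5 325.6 203.1 151.6   2.4] [196 175] [244 240]
top plate [285. 248.] [374.9 119.8  97.6  23.8 -43.6] [272 235] [298 261]
top plate [222. 207.] [497.4 318.4 114.8  46.7   1.6] [214 188] [229 225]
tcp [ 0.4688 -0.1198  0.3139] tx [-0.9998  0.0193 -0.0014] open 0.6499727972643042 F [-0.1 -0.3 -0.5]
red [284.76470588 247.68627451] [[0.38163074 0.11764977 0.23      ]]
red [375.07142857 160.71428571] [[ 0.62344426 -0.12103359  0.23      ]]
red [385.5  133.35] [[ 0.69941658 -0.14837425  0.23      ]]
red [ 97.82352941 118.82352941] [[0.72078616 0.64262014 0.23      ]]
red [158.41176471 111.35294118] [[0.74567602 0.47587231 0.23      ]]
red [226.95454545  97.        ] [[0.79033606 0.28815154 0.23      ]]
red [136.17647059  93.82352941] [[0.79347097 0.53991451 0.23      ]]
red [114.17647059  76.82352941] [[0.84011864 0.60367301 0.23      ]]
```

View pics/l12_top.png

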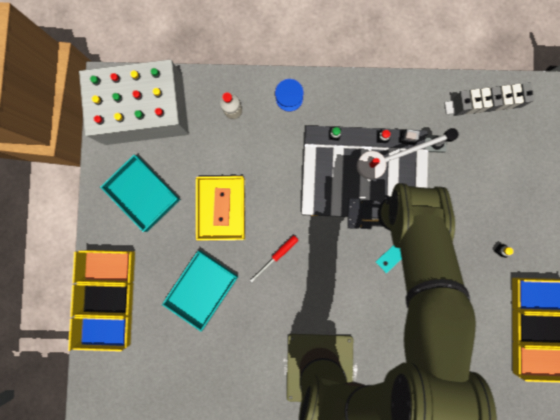

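The top view shows the copper stack in the yellow tote at (222,207), the lamp head over the middle of the empty block at (374,162), and the pilot lights and relay in place. The robot is clear of everything.

```bash
python3 -c "
from plant import r
print(r.finish_job())"
```

```text
the job is handed in; nothing more can be done
None
```

The job is handed in: all four copper plates lie flat in one stack in the yellow tote, and the lamp head is back over the middle of the empty block, but the hand-in returned no verdict.

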